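# Clip the large bone mallet back into its own bay

### The arm

A 7-joint arm with a two-finger parallel gripper is mounted at the origin on the work surface. World frame = base frame: x ahead of the robot, y to its left, z up, the work surface at z = 0. Lengths are in m, angles in rad, forces in N, time in s.
With the tool pointing down it reaches from about 0.4 to 0.85 m from the base axis. Payload 10.4 kg.
Tool frame: the origin (TCP) lies at the very end of the fingers, on their centre line; the grasp point (between the pads) lies r.grip_depth behind it (r.grip_depth is the distance from the TCP to the grasp point, in m); y points along the fingers, z is the direction in which the jaws open and shut, and the axes are right-handed (so a half turn about y gives the same grasp; the last joint's range is limited). The gripper opens to 87 mm and grips with 3 to 60 N. Pads are 19 mm wide; open, the fingers measure 117 mm over their backs; the gripper's body (75 mm by 190 mm) begins 51 mm behind the grasp point.
Start: joints at [-1.278, 0.332, -0.065, 1.46, 0.022, 1.35, -0.088], TCP at [0.194, 0.594, 0.223] pointing down, gripper open.
Joint ranges: [-2.6, 2.6], [-0.5, 2.12], [-1.47, 1.34], [0.16, 2.42], [-1.27, 4.41], [0.06, 2.06], [-2.6, 2.6]. Speed limits (rad/s): [2.22, 2.22, 2.79, 2.79, 3.14, 3.14, 3.14].

### API

Orientations are given as a unit quaternion [x, y, z, w].
In Python, from bench import r gives the robot as it stands.
- The arm moves only by the shell command python3 -m jog 'ROWS' [OPENING] [FORCE]. ROWS is JSON, a list of rows, each a list of 6 numbers: the shift along the tool's x, y, z in m, then the turn, a rotation vector about the tool's x, y, z in degrees. A call has 1 to 12 rows; each row shifts and turns the pose as measured when the row begins, along the tool's axes as they then stand; what a row does not reach is not made up. A row lasts 1/12 s, in which the tool goes at most 41.7 mm and 7.16 degrees, less where a joint would pass 70% of its speed; a pose out of reach is approached as far as the arm can. A call with a gripper value outside its range is refused whole. OPENING is the opening, from -1 (shut) to 1 (fully open), so that 0 is half open, set as the call begins (- or left out, the last holds). The fingers move at their own pace and stop on an object; FORCE is the grip in N (left out, the last holds). Time passes only in rows, so rows that do not move let the fingers close. It gives the time, the measured TCP pose, the force and the opening at its end, in the units of the state.
- r.read_state(): the state, without advancing time (a new reading comes with each control period).
- r.camera(name): name is "scene" or "top" or "wrist"; returns a dict with "image" (480x640x3 uint8, red, green, blue), "range_z" (480x640 float32, m along the optical axis (not along the pixel's ray), 0 where there is no reading), "K" (3x3 intrinsics, pixels), "R" (3x3) and "t" (3): a world point X has camera coordinates R X + t. Camera axes: x right, y down, z forward; pixel columns grow to the right and rows downward; lengths in m; the calibration is good to about 2 mm. A picture is of the moment at which its call begins.
- r.close_job(): hands the job in, once; it reports no verdict.
The state is a dict: "time": time; "joint_positions": joint angles; "joint_vel": joint speeds; "joint_torque": joint torques, N m; "ee_pos": TCP position; "eef_rot": TCP orientation; "ft_force": force on the tool from outside, world axes, zero at the start; "torque": the same for the moment, N m; "width": finger opening in m.
Only numpy, scipy, OpenCV 4.12 (cv2) and the standard library are available. Lean on these libraries where they do the work, as an engineer would, in place of code of your own. Each camera call takes 0.05 s, during which the arm holds its last target. There are 200 camera calls.

### The job

Put the large bone mallet lying on the table back into its own bay of the instrument rack, the bay with the widest head pocket and the large mallet on its tag: head down in the pocket, and the handle pushed down between the sprung clip jaws until they close over it. Let go, and leave the small mallet, the instrument already in the rack and everything else on the table where they are.

Things in the scene. Friction and masses are not known exactly. Their poses are not given: they have to be found in the camera images.
- mallet: the large bone mallet, all steel, about 0.45 kg, lying flat. Cylindrical head 64 mm wide (along y), 32 mm in diameter. Round handle 13 mm thick running from the head along -x, ending in a pommel 32 mm in diameter at x = -150 to -165 mm, so the handle lies level, its axis 16 mm above the underside. Origin: under the middle of the head, at its underside; z up. Grip it well at x = -50 mm
- mallet_clip (a point): the point on the handle's axis, 91 mm from the head's centre, that belongs between the clip jaws (mallet x = -91 mm, z = 16 mm)
- bay_mallet: the large mallet's own bay: fixed grey plastic, white pocket walls, 235 x 90 mm, one of three side by side in varying order on a 6 mm aluminium plate; tag at its +x end. Origin: under the centre of its head pocket, at the bay's underside; axes as the mallet's when home (handle towards -x). Floor 4 mm thick: at home the mallet's origin is 4 mm and its handle axis 20 mm above this origin
- bay_pocket (a point): centre of the head pocket, on the bay's floor: where the mallet's origin belongs. Pocket 38 mm (x) by 72 mm (y) inside; walls 4 mm thick, 18 mm high above the floor, with a 21 mm gap to -x for the handle. The other two bays are alike but for narrower pockets (48 and 32 mm)
- bay_clip (a point): where the handle's axis at mallet_clip belongs: between the two sprung clip jaws, 91 mm from the pocket's centre, 16 mm above the floor. Jaws 24 mm long (x -79 to -103 in the bay): upright steel plates with round lips (radius 5 mm), lip centres 9 mm above this point and 9 mm to either side, gap 8 mm. Between pocket and jaws (bay x -24 to -79) there is room for fingers beside the handle
- jaw_left (a joint): clip jaw on the +y side of the mallet's bay: 0 closed, grows to 0.008 m as the handle, pushed down between the lips (about 5 to 15 N), spreads it; sprung shut. Fixed spring housings 16 mm high stand outside the jaws, 25 to 33 mm from the middle
- jaw_right (a joint): the same for the clip jaw on the -y side
- hammer: small mallet, same shape as the large one but its head is only 40 mm wide; lies on the table; to be left alone. Origin under the middle of its head
- tamp: bone tamp with a square 24 mm wide head, already clipped in its own bay; to be left alone. Origin under its head
- saline: white bottle 64 mm across, 170 mm tall; bystander, origin under its base
- tape_roll: lying roll of pale tape, 100 mm across, 24 mm high; bystander, origin under its centre
- steel_bowl: steel bowl 120 mm across, 45 mm high; bystander, origin under its base

How it is judged:
On the way, in this order (a step that is already met when the one before it is completed fails the run):
1. the large mallet is lifted clear of the table, its head more than 50 mm above it (height (world z) of mallet above 0.05 m), for 0.2 s.
2. the handle, over its own bay, spreads the clip jaws on its way down (at least one by 1 mm or more) (value of joint any of jaw_left, jaw_right above 0.001 m and horizontal distance between mallet and bay_mallet below 0.02 m and contact force between mallet and bay_mallet above 0.5 N), for 0.02 s.
At the end, for the whole second after the job is handed in: The large mallet rests in its own bay: head on the floor of its pocket (within 3 mm in height, 6 mm along and 7 mm across), the handle fully down under the clip lips (axis within 3.5 mm of its home height and 5 mm of the middle), both jaws closed again to within 1.5 mm, the mallet let go and still (x of mallet in the frame of bay_mallet between -0.006 and 0.006 m and y of mallet in the frame of bay_mallet between -0.007 and 0.007 m and z of mallet in the frame of bay_mallet between 0.001 and 0.007 m and x of mallet_clip in the frame of bay_mallet between -0.098 and -0.084 m and y of mallet_clip in the frame of bay_mallet between -0.005 and 0.005 m and z of mallet_clip in the frame of bay_mallet between 0.016 and 0.0235 m and value of joint each of jaw_left, jaw_right below 0.0015 m and contact force between mallet and the arm below 0.1 N and contact force between mallet and the fingers below 0.1 N and linear speed of mallet below 0.02 m/s); the robot touches nothing.
It fails at once if the small mallet or the instrument already in the rack is moved by more than 20 mm (distance of any of hammer, tamp from where it was at the start of the episode above 0.02 m).
It fails at once if another thing on the table is moved by more than 30 mm (distance of any of saline, tape_roll, steel_bowl from where it was at the start of the episode above 0.03 m).
It also fails if it takes over 40 s, if anything falls off the work surface, if the arm or the gripper's body presses on something with over 40 N, if the wrist force passes 120 N, or if a joint passes its speed limit or range.

## Working session

There is one attempt and no reset: what is moved stays moved. The work goes in short steps, Python scripts to look and compute and a shell command to move; the robot and the scene stay as the last step left them, time stands still between calls to the robot, and variables do not carry over. Pictures are saved under pics/ and viewed, about 8 in all and at most 12, crops included, and the job is handed in when it is done.

```bash
ls; mkdir -p pics
python3 - <<'E'
from bench import r
import cv2,numpy as np
s=r.read_state(); print(s['time'],s['ee_pos'],s['eef_rot'],s['width'],r.grip_depth)
for n in ['top','scene']:
    c=r.camera(n); np.savez('pics/'+n+'0.npz',**c); cv2.imwrite(f'pics/{n}0.png',c['image'][:,:,::-1])
    print(n,c['K'].tolist(),c['R'].round(3).tolist(),c['t'])
E
```

```text
pics
0.0 [0.19400381 0.59371544 0.22175167] [ 0.69880878 -0.11124739  0.11112825 -0.69781145] 0.08714315607609313 0.0187
top [[535.5431578686021, 0.0, 318.0402671685785], [0.0, 535.5431578686021, 237.29109434393538], [0.0, 0.0, 1.0]] [[0.007, -1.0, -0.017], [-0.996, -0.006, -0.087], [0.087, 0.018, -0.996]] [0.10130329 0.52709517 1.26951191]
scene [[487.21863998619153, 0.0, 318.795900678181], [0.0, 487.21863998619153, 244.10226568944094], [0.0, 0.0, 1.0]] [[0.082, 0.997, 0.005], [0.615, -0.047, -0.787], [-0.784, 0.068, -0.616]] [-0.13123636 -0.27590524  1.65030543]
```

View pics/top0.png

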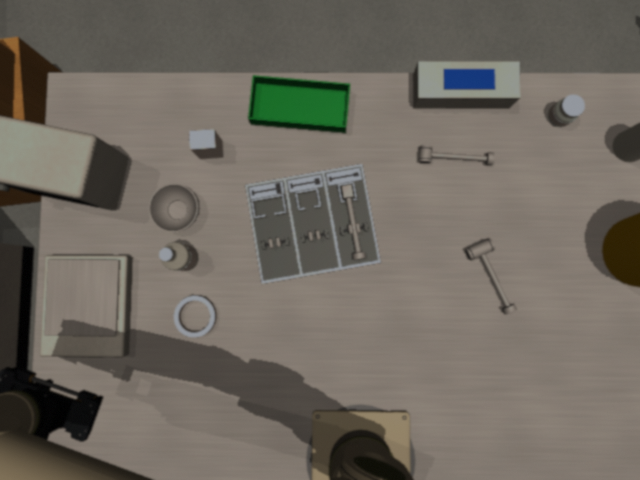

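View pics/scene0.png

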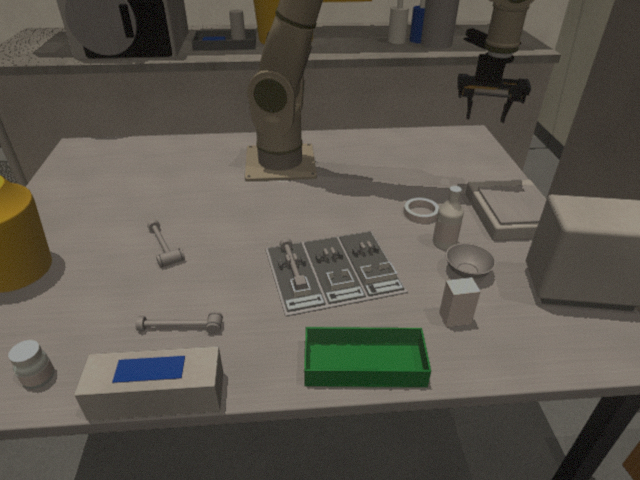

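Top view: the large mallet's head is at (480,248) and its pommel at (508,309). The small one's head is at (425,155). The rack is at (313,223), and its left bay (pocket ~(268,207), clip ~(275,243)) has the widest pocket.

```bash
cat > h.py <<'E'
import numpy as np,cv2
def load(n): return dict(np.load(n))
def cloud(c):
    K,R,t,d=c['K'],c['R'],c['t'],c['range_z']
    v,u=np.mgrid[:480,:640]
    X=np.stack([(u-K[0,2])/K[0,0]*d,(v-K[1,2])/K[1,1]*d,d],-1)
    P=(X-t)@R; P[d==0]=np.nan
    return P
def ray(c,u,v,z):
    K,R,t=c['K'],c['R'],c['t']
    d=R.T@np.linalg.solve(K,[u,v,1]); o=-R.T@t
    return o+d*(z-o[2])/d[2]
E
python3 - <<'E'
from h import *
c=load('pics/top0.npz'); P=cloud(c)
print('table z',np.nanmedian(P[330:380,400:500,2]), 'rack z',np.nanmedian(P[255:262,290:300,2]))
for nm,(a,b,x,y) in dict(mallet=(230,325,455,525),small=(140,172,410,505)).items():
    Q=P[a:b,x:y].reshape(-1,3); 
    Q=Q[Q[:,2]>0.01]; print(nm,len(Q),Q[:,2].max())
    ctr,(w,h),an=cv2.minAreaRect(Q[:,:2].astype(np.float32)); print(ctr,w,h,an)
    m=Q[:,:2].mean(0);print(m,np.linalg.svd(Q[:,:2]-m,full_matrices=False)[2][0])
for n,z,p in [('head',.03,(480,248)),('pommel',.03,(508,309)),('pocket',.01,(268,207)),('clip',.03,(275,243)),('rackcorner',.006,(263,282)),('rack TL',.006,(247,185)),('TR',.006,(361,166)),('BR',.006,(379,263))]:
    print(n,ray(c,*p,z).round(4))
im=c['image'][160:290,240:385]; cv2.imwrite('pics/crop1.png',cv2.resize(im,None,fx=4,fy=4,interpolation=cv2.INTER_CUBIC)[:,:,::-1])
E
```

```text
table z -0.001119357542977971 rack z 0.008295977910602485
mallet 795 0.03739243961941668
(0.43398964405059814, -0.3178149163722992) 0.18080377578735352 0.06522927433252335 26.08485984802246
[ 0.45243827 -0.30679534] [-0.90392586 -0.42768918]
small 625 0.03673761418509286
(0.7260200381278992, -0.23073770105838776) 0.18208913505077362 0.04053495451807976 84.55291748046875
[ 0.72767658 -0.21944161] [0.06952547 0.99758018]
head [ 0.5025 -0.2822  0.03  ]
pommel [ 0.3585 -0.3452  0.03  ]
pocket [0.6016 0.2285 0.01  ]
clip [0.5115 0.208  0.03  ]
rackcorner [0.4179 0.2383 0.006 ]
rack TL [0.6569 0.2819 0.006 ]
TR [7.056e-01 1.000e-04 6.000e-03]
BR [ 0.466  -0.0438  0.006 ]
```

View pics/crop1.png

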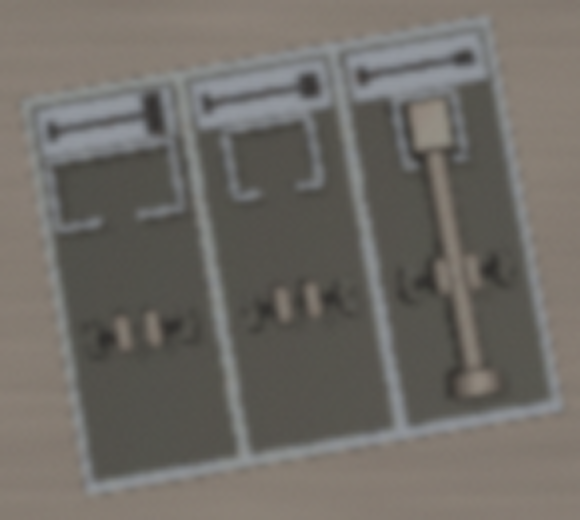

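The crop shows the left bay has the widest pocket and the large-mallet tag. Pocket interior centre is at crop (118,190), jaws at (138,331), jaw axis yaw ~10°. The mallet rectangle measures 181 x 65 mm, as expected.

```bash
cat >> h.py <<'E'
from scipy.spatial.transform import Rotation as Ro
def go(s,p,yaw=None,z=None):
    """tool-frame delta to TCP p, with tool y straight down and tool z at the given yaw (deg, mod 180)"""
    A=Ro.from_quat(s['eef_rot']); d=A.inv().apply(np.array(p)-s['ee_pos'])*1000
    print('ee',np.round(s['ee_pos'],4),'tool z yaw',np.degrees(np.arctan2(*A.as_matrix()[[1,0],2])).round(2),'down',A.as_matrix()[:,1].round(4))
    print('shift mm',d.round(1))
    if yaw is not None:
        for k in (0,180):
            a=np.radians(yaw+k); Z=np.array([np.cos(a),np.sin(a),0]); Y=np.array([0,0,-1.]); 
            T=np.stack([np.cross(Y,Z),Y,Z],1); print('turn deg',np.degrees((A.inv()*Ro.from_matrix(T)).as_rotvec()).round(2))
E
python3 - <<'E'
from h import *; from bench import r
s=r.read_state(); go(s,[.5,.2,.32],100); print(s['joint_positions'])
E
```

```text
ee [0.194  0.5938 0.2218] tool z yaw 71.91 down [-3.0e-04 -1.2e-03 -1.0e+00]
shift mm [ 413.2  -97.8 -279.4]
turn deg [ 7.000e-02 -2.809e+01 -1.000e-02]
turn deg [2.0000e-02 1.5191e+02 1.0000e-01]
[-1.27761167  0.33282563 -0.06467492  1.46083076  0.02158982  1.34988247
 -0.08848684]
```

```bash
python3 -m jog '[[0,-0.04,0,0,0,0],[0,-0.04,0,0,0,0],[0.034,-0.01,-0.023,0,0,0],[0.034,-0.01,-0.023,0,0,0],[0.034,0,-0.023,0,0,0],[0.034,0,-0.023,0,0,0],[0.034,0,-0.023,0,0,0],[0.034,0,-0.023,0,0,0],[0.034,0,-0.023,0,0,0],[0.034,0,-0.023,0,0,0],[0.034,0,-0.023,0,0,0],[0.034,0,-0.023,0,0,0]]'
python3 - <<'E'
from h import *; from bench import r
s=r.read_state(); go(s,[.5,.2,.32],100); print(s['joint_positions'])
E
```

```text
time: 1.1
ee_pos: [0.443, 0.2689, 0.3212]
eef_rot: [0.703, -0.107, 0.103, -0.696]
ft_force: [1.3, 0.9, 0.7]
width: 0.0871
ee [0.443  0.2689 0.3212] tool z yaw 72.95 down [-0.0072 -0.0082 -0.9999]
shift mm [ 74.7   1.3 -49.2]
turn deg [  0.5  -27.06  -0.39]
turn deg [  0.53 152.94   0.68]
[-0.84424555  0.0611904   0.2210452   1.57902145 -0.01100098  1.51351659
  0.65027999]
```

```bash
python3 -m jog '[[0.036,0,-0.025,0,0,0],[0.036,0,-0.025,0,0,0],[0,0,0,0.2,-7,-0.1],[0,0,0,0.1,-7,-0.1],[0,0,0,0.1,-7,-0.1],[0,0,0,0.1,-6,-0.1],[0,0,0,0,0,0]]'
python3 - <<'E'
from h import *; from bench import r
s=r.read_state(); go(s,[.5,.2,.32],100); print(s['joint_positions'])
c=r.camera('wrist'); np.savez('pics/w1.npz',**c); cv2.imwrite('pics/w1.png',c['image'][:,:,::-1])
E
```

```text
time: 1.68
ee_pos: [0.4993, 0.1895, 0.3195]
eef_rot: [0.706, 0.062, -0.062, -0.703]
ft_force: [0.7, -0.9, -0.1]
width: 0.0872
ee [0.4993 0.1895 0.3195] tool z yaw 100.05 down [-4.0e-04 -4.7e-03 -1.0e+00]
shift mm [ 2.5 -0.6 10.2]
turn deg [ 0.26  0.05 -0.07]
turn deg [-1.0000e-01 -1.7995e+02 -4.1000e-01]
[-0.71719809  0.08996199  0.28887039  1.55452569 -0.021557    1.50309778
  1.31829676]
```

View pics/w1.png

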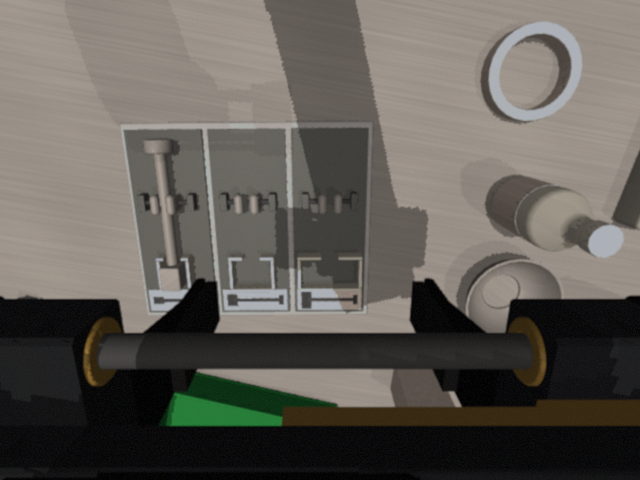

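Wrist view: the rack is well seen. The large mallet's bay is at the right, with its pocket at (330,272) and jaws at (330,202).

Run:
```python
from h import *
c=load('pics/w1.npz'); P=cloud(c)
for n,z,p in [('TL',.006,(122,125)),('TR',.006,(372,123)),('BR',.006,(366,314)),('sep top',.01,(289,126)),('sep bot',.01,(293,312)),('jaws mid',.04,(330.5,202))]: print(n,ray(c,*p,z).round(4))
S=P[240:300,294:366]; j=P[185:225,296:366]; print('floor z',np.nanmedian(P[215:250,315:345,2]))
for nm,Q,zr in [('walls',S,(.02,.034)),('jaws',j,(.03,.05)),('housing',j,(.018,.029))]:
    q=Q.reshape(-1,3); q=q[(q[:,2]>zr[0])&(q[:,2]<zr[1])]; print(nm,len(q),np.percentile(q[:,2],[5,50,95]).round(4))
    a=np.radians(10); e=np.array([[np.cos(a),np.sin(a)],[-np.sin(a),np.cos(a)]]); w=q[:,:2]@e.T
    print(np.percentile(w,[0,2,50,98,100],axis=0).round(4).tolist(), cv2.minAreaRect(q[:,:2].astype(np.float32)))
im=c['image'][115:320,285:380]; im=cv2.resize(im,None,fx=6,fy=6,interpolation=cv2.INTER_CUBIC); im=im[:,:,::-1]
cv2.imwrite('pics/w1c.png',np.clip(np.concatenate([im[:600],im[600:]],1)[:600]*1.3,0,255) if 0 else np.clip(cv2.resize(im,None,fx=.48,fy=.48)*1.6,0,255))
```

```text
TL [ 0.4714 -0.0457  0.006 ]
TR [0.4183 0.2412 0.006 ]
BR [0.6613 0.2868 0.006 ]
sep top [0.4383 0.1469 0.01  ]
sep bot [0.6736 0.1895 0.01  ]
jaws mid [0.5118 0.2087 0.04  ]
floor z 0.011728347561220633
walls 829 [0.0214 0.029  0.0308]
[[0.6102, 0.0768], [0.6107, 0.0779], [0.6432, 0.119], [0.6565, 0.1563], [0.6572, 0.1568]] ((0.603882372379303, 0.22514238953590393), (0.04679756984114647, 0.07999774813652039), 10.31352710723877)
jaws 331 [0.0374 0.0406 0.0424]
[[0.5311, 0.1023], [0.532, 0.1023], [0.5421, 0.1116], [0.5532, 0.1299], [0.5549, 0.1301]] ((0.5145915746688843, 0.2087378352880478), (0.023807568475604057, 0.027720605954527855), 10.249844551086426)
housing 327 [0.0225 0.027  0.0285]
[[0.5327, 0.0833], [0.5332, 0.0835], [0.5421, 0.1024], [0.5527, 0.1483], [0.553, 0.1485]] ((0.5146652460098267, 0.20848348736763), (0.02024109475314617, 0.06510214507579803), 10.507978439331055)[ WARN:0@0.671] global loadsave.cpp:1063 imwrite_ Unsupported depth image for selected encoder is fallbacked to CV_8U.
```

The pocket walls (46.8 x 80 mm, centre (0.6039, 0.2251)) and jaws (24 x 28 mm, centre (0.5146, 0.2087)) match the given sizes, and their spacing is 90.8 mm at 10.4°. Next, above the mallet.

```bash
python3 -m jog '[[0.006,0,-0.04,0,-1.5,0],[0.006,0,-0.04,0,-1.5,0],[0.006,0,-0.04,0,-1.5,0],[0.006,0,-0.04,0,-1.5,0],[0.006,0,-0.04,0,-1.5,0],[0.006,0,-0.04,0,-1.5,0],[0,0.01,-0.04,0,-1.5,0],[0,0.01,-0.04,0,-1.5,0],[-0.005,0.01,-0.04,0,-1.5,0],[-0.005,0.01,-0.04,0,-1.5,0],[-0.005,0.01,-0.04,0,-1,0],[0,0,0,0,0,0]]'
python3 - <<'E'
from h import *; from bench import r
s=r.read_state(); go(s,[.456,-.307,.25],116); print(s['joint_positions'])
E
```

```text
time: 2.73
ee_pos: [0.649, -0.2319, 0.2661]
eef_rot: [0.692, 0.148, -0.152, -0.69]
ft_force: [-0.7, -2.2, -0.5]
width: 0.0872
ee [ 0.649  -0.2319  0.2661] tool z yaw 114.55 down [-0.0053 -0.0046 -1.    ]
shift mm [-206.6   17.5   11.9]
turn deg [ 0.11 -1.45 -0.39]
turn deg [6.0000e-01 1.7854e+02 1.7000e-01]
[-0.07551192  0.50001829  0.54049235  1.21640103 -0.24369462  1.4925914
  2.42859498]
```

```bash
python3 -m jog '[[0,0,0,0,7.1,0],[0,0,0,0,7.1,0],[0,0,0,0,7.1,0],[0,0,0,0,7.1,0],[0,0,0,0,7.1,0],[0,0,0,0,7.1,0],[0,0,0,0,7.1,0],[0,0,0,0,7.1,0],[0,0,0,0,7.1,0],[0,0,0,0,7.1,0],[0,0,0,0,7.1,0],[0,0,0,0,7.1,0]]';python3 -m jog '[[0,0,0,0,7.1,0],[0,0,0,0,7.1,0],[0,0,0,0,7.1,0],[0,0,0,0,7.1,0],[0,0,0,0,7.1,0],[0,0,0,0,7.1,0],[0,0,0,0,7.1,0],[0,0,0,0,7.1,0],[0,0,0,0,7.1,0],[0,0,0,0,7.1,0],[0,0,0,0,7.1,0],[0,0,0,0,7.1,0]]'
python3 - <<'E'
from h import *; from bench import r
s=r.read_state(); go(s,[.456,-.307,.25],116); print(s['joint_positions'])
E
```

```text
time: 3.73
ee_pos: [0.6484, -0.2315, 0.2587]
eef_rot: [0.612, -0.365, 0.356, -0.604]
ft_force: [-0.4, 0.1, -0.4]
width: 0.0871
time: 4.73
ee_pos: [0.6501, -0.223, 0.2548]
eef_rot: [-0.207, 0.68, -0.676, 0.192]
ft_force: [-0.0, -0.1, 0.1]
width: 0.0874
ee [ 0.6501 -0.223   0.2548] tool z yaw -57.22 down [-2.220e-02 -2.000e-04 -9.998e-01]
shift mm [208.5   9.1 -34.5]
turn deg [   1.68 -173.2    -0.93]
turn deg [0.61 6.79 1.11]
[-0.37785694  0.70249306  1.12376998  1.23938662 -0.60859939  1.57263958
 -0.3551978 ]
```

```bash
python3 -m jog '[[0.035,0,-0.006,0.3,3.4,0.6],[0.035,0,-0.006,0.3,3.4,0.5],[0.035,0,-0.004,0,0,0],[0.035,0,-0.004,0,0,0],[0.035,0,-0.004,0,0,0],[0.035,0,-0.004,0,0,0],[0,0,0,0,0,0]]'
python3 - <<'E'
from h import *; from bench import r
s=r.read_state(); go(s,[.456,-.307,.25],116); print(s['joint_positions'])
c=r.camera('wrist'); np.savez('pics/w2.npz',**c); cv2.imwrite('pics/w2.png',c['image'][:,:,::-1])
E
```

```text
time: 5.32
ee_pos: [0.4441, -0.2907, 0.2498]
eef_rot: [-0.149, 0.693, -0.691, 0.144]
ft_force: [-0.3, -1.1, 0.8]
width: 0.087
ee [ 0.4441 -0.2907  0.2498] tool z yaw -66.1 down [-7.6e-03  8.0e-04 -1.0e+00]
shift mm [-4.3 -0.3 19.8]
turn deg [ -0.58 177.89   0.35]
turn deg [ 0.23 -2.1   0.37]
[-0.62644589  0.2555325   1.31794737  1.70964141 -0.24773657  1.37917062
 -0.42060424]
```

View pics/w2.png

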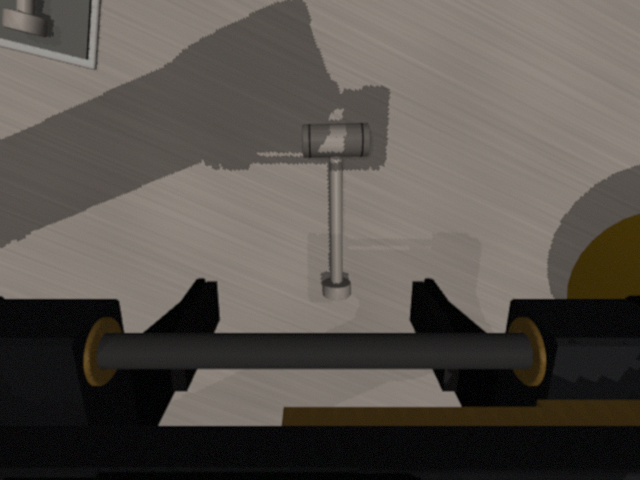

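Run:
```python
from h import *; from bench import r
c=load('pics/w2.npz'); P=cloud(c)
Q=P[105:310,290:390].reshape(-1,3); Q=Q[(Q[:,2]>0.012)&(Q[:,2]<.05)]
ctr,sz,an=cv2.minAreaRect(Q[:,:2].astype(np.float32)); print(ctr,sz,an,Q[:,2].max(),len(Q))
H=P[165:268,322:350].reshape(-1,3); H=H[(H[:,2]>0.015)]
m=np.median(H[:,:2],0); m=H[:,:2].mean(0); v=np.linalg.svd(H[:,:2]-m,full_matrices=False)[2][0]; print('handle',m,np.degrees(np.arctan2(v[1],v[0])),np.percentile(H[:,2],[50,98]))
D=P[115:165,298:376].reshape(-1,3); D=D[D[:,2]>.02]; print('head',cv2.minAreaRect(D[:,:2].astype(np.float32)),D[:,2].max())
```

```text
(0.43514740467071533, -0.31752070784568787) (0.18142396211624146, 0.06389789283275604) 24.599502563476562 0.03570470745483747 4331
handle [ 0.43442958 -0.31860298] -154.4188745529974 [0.0229618 0.0251423]
head ((0.4999890625476837, -0.2879078984260559), (0.038495659828186035, 0.06398934125900269), 24.989280700683594) 0.03570470745483747
```

Run:
```python
from h import *; from bench import r
s=r.read_state(); go(s,[.4575,-.3073,.06],115.3)
```

```text
ee [ 0.4474 -0.2882  0.2498] tool z yaw -65.89 down [-0.0067  0.0011 -1.    ]
shift mm [ -2.5 189.7  22.2]
turn deg [ -0.5  178.81   0.34]
turn deg [ 0.22 -1.18  0.32]
```

```bash
python3 -m jog '[[-0.001,0.02,0.012,0.2,-1.2,0.3],[-0.001,0.03,0.01,0,0,0],[0,0.035,0,0,0,0],[0,0.035,0,0,0,0],[0,0.035,0,0,0,0],[0,0.02,0,0,0,0],[0,0,0,0,0,0]]'
python3 - <<'E'
from h import *; from bench import r
s=r.read_state(); go(s,[.4575,-.3073,.006],115.3);print(s['joint_positions'])
E
```

```text
time: 5.95
ee_pos: [0.4672, -0.3025, 0.0675]
eef_rot: [-0.148, 0.692, -0.69, 0.153]
ft_force: [-0.8, 0.2, 0.1]
width: 0.0871
ee [ 0.4672 -0.3025  0.0675] tool z yaw -65.48 down [ 0.0063  0.0041 -1.    ]
shift mm [11.2 61.4  0.4]
turn deg [6.7000e-01 1.7922e+02 1.0000e-01]
turn deg [ 0.06 -0.78 -0.43]
[-0.34048289  0.52393618  1.05459955  1.86147349 -0.5292436   1.06423789
 -0.21740731]
```

```bash
python3 -m jog '[[0.01,0.01,0,0,-0.8,-0.4],[0,0.02,0,0,0,0],[0,0.015,0,0,0,0],[0,0.008,0,0,0,0],[0,0,0,0,0,0]]'
python3 - <<'E'
from h import *; from bench import r
s=r.read_state(); go(s,[.4575,-.3073,.005],115.3);print(s['joint_positions'])
E
```

```text
time: 6.37
ee_pos: [0.4617, -0.3058, 0.0137]
eef_rot: [-0.153, 0.69, -0.69, 0.153]
ft_force: [0.7, -0.5, 1.2]
width: 0.0868
ee [ 0.4617 -0.3058  0.0137] tool z yaw -64.99 down [-1.1e-03  2.0e-04 -1.0e+00]
shift mm [ 4.4  8.7 -0.4]
turn deg [-8.0000e-02  1.7971e+02  6.0000e-02]
turn deg [ 0.04 -0.29  0.05]
[-0.2767161   0.59512947  0.98006954  1.89722427 -0.59655621  0.9756073
 -0.15656335]
```

```bash
python3 -m jog '[[0.004,0.005,0,0,0,0],[0,0.004,0,0,0,0],[0,0,0,0,0,0]]'; python3 -m jog '[[0,0,0,0,0,0],[0,0,0,0,0,0],[0,0,0,0,0,0],[0,0,0,0,0,0],[0,0,0,0,0,0],[0,0,0,0,0,0],[0,0,0,0,0,0],[0,0,0,0,0,0],[0,0,0,0,0,0],[0,0,0,0,0,0]]' -1 60
```

```text
time: 6.62
ee_pos: [0.4595, -0.3081, 0.0058]
eef_rot: [0.153, -0.69, 0.691, -0.153]
ft_force: [0.7, -0.7, -0.3]
width: 0.0869
time: 7.45
ee_pos: [0.4609, -0.3087, 0.008]
eef_rot: [0.152, -0.69, 0.691, -0.154]
ft_force: [-0.2, 0.5, 0.2]
width: 0.0285
```

```bash
python3 -m jog '[[0,0.0025,0,0,0,0],[0,0,0,0,0,0],[0,0,0,0,0,0],[0,0,0,0,0,0],[0,0,0,0,0,0],[0,0,0,0,0,0]]'; python3 -m jog '[[0,-0.01,0,0,0,0],[0,-0.03,0,0,0,0],[0,-0.03,0,0,0,0],[0,-0.03,0,0,0,0],[0,-0.03,0,0,0,0],[0,-0.03,0,0,0,0],[0,-0.03,0,0,0,0],[0,0,0,0,0,0],[0,0,0,0,0,0]]';python3 - <<'E'
from h import *; from bench import r
s=r.read_state(); go(s,[.47,-.25,.2],115.3);print(s['joint_positions'],s['width'],s['torque'])
c=r.camera('scene'); np.savez('pics/s2.npz',**c)
c=r.camera('wrist'); np.savez('pics/w3.npz',**c); cv2.imwrite('pics/w3.png',c['image'][:,:,::-1])
E
```

```text
time: 7.95
ee_pos: [0.4607, -0.3082, 0.0052]
eef_rot: [0.152, -0.69, 0.691, -0.154]
ft_force: [0.3, 0.4, 0.5]
width: 0.0113
time: 8.7
ee_pos: [0.4541, -0.3069, 0.2021]
eef_rot: [-0.154, 0.693, -0.689, 0.148]
ft_force: [0.2, 1.3, -6.1]
width: 0.0113
ee [ 0.4541 -0.3069  0.2021] tool z yaw -65.34 down [-0.0082  0.0039 -1.    ]
shift mm [-38.2   2.2 -45.1]
turn deg [ -0.52 179.36   0.62]
turn deg [ 0.4  -0.64  0.33]
[-0.48134462  0.35985579  1.22512215  1.73319292 -0.3476905   1.30677173
 -0.32097585] 0.011318105650158337 [-0.07462025  0.25810848 -0.0431621 ]
```

View pics/w3.png

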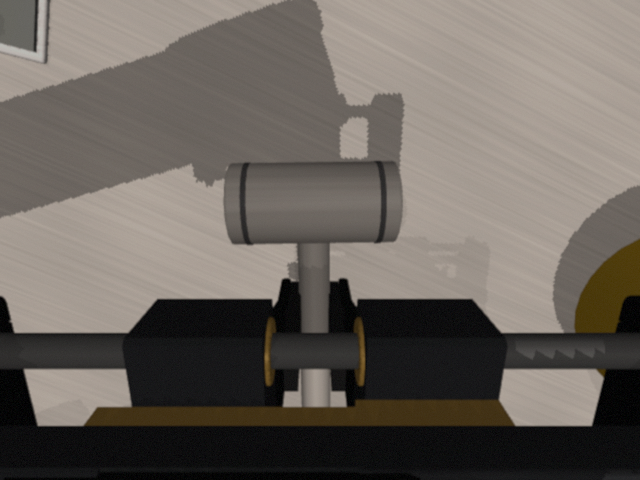

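Mallet held with its head in front of the gripper at (314,203) and the handle between the pads. I'll measure its pose in the tool frame (pitch, offset).

```bash
cat >> h.py <<'E'
def held(c,s,a,b,x,y):
    P=cloud(c)[a:b,x:y].reshape(-1,3); A=Ro.from_quat(s['eef_rot'])
    q=A.inv().apply(P-s['ee_pos'])*1000   # tool frame mm: x, y(down), z
    return q
E
python3 - <<'E'
from h import *; from bench import r
s=r.read_state(); go(s,[.47,-.25,.25])
c=load('pics/w3.npz'); q=held(c,s,155,250,220,410)
q=q[(np.abs(q[:,0])<90)&(q[:,1]<60)]
print('head n',len(q)); print(np.percentile(q,[0,2,50,98,100],axis=0).round(1))
D=q[q[:,1]<10]; print(cv2.minAreaRect(D[:,[0,2]].astype(np.float32)))
h=held(c,s,247,275,300,330); h=h[h[:,1]<60]; m=h.mean(0); print('handle',m.round(1),np.percentile(h,[2,98],axis=0).round(1))
# top ridge of handle & head: min tool y per x bin
for lo in range(-90,0,4):
    for n,z in(('h',h),('q',q)):
        w=z[(z[:,0]>=lo)&(z[:,0]<lo+4)]
        if len(w)>5: print(n,lo,np.percentile(w[:,1],3).round(1),end='; ')
E
```

```text
ee [ 0.4539 -0.307   0.2013] tool z yaw -65.36 down [-0.0091  0.0038 -1.    ]
shift mm [-38.1 -48.6 -45.5]
head n 14374
[[-64.4 -31.2 -31.9]
 [-63.4 -29.  -30.1]
 [-51.2 -26.2   0.2]
 [-33.9 -14.1  30.4]
 [-29.3 -10.   32.2]]
((-46.617897033691406, 0.18189620971679688), (34.84773254394531, 64.15658569335938), 0.8200653791427612)
handle [-25.8 -18.1   0.8] [[-31.5 -20.1  -5. ]
 [-19.9 -14.4   6.6]]
q -66 -20.2; q -62 -25.1; q -58 -27.5; q -54 -29.0; q -50 -29.3; q -46 -29.1; q -42 -27.6; q -38 -25.3; h -34 -19.9; q -34 -20.7; h -30 -19.9; q -30 -16.2; h -26 -20.1; h -22 -19.8;
```

Grip is level: head axis 13.3 mm and handle axis 13.5 mm above the tips, head centre 48.5 mm ahead of the TCP. Target TCP over the bay is (0.5562, 0.2163), tool z yaw -79.6°.

```bash
python3 -m jog '[[-0.012,0,-0.016,0,0,0],[-0.022,0,-0.031,0,0,0],[-0.022,0,-0.031,0,0,0],[-0.022,0,-0.031,0,0,0],[-0.022,0,-0.031,0,0,0],[-0.022,0,-0.031,0,0,0],[-0.022,0,-0.031,0,0,0],[-0.022,0,-0.031,0,0,0],[-0.022,0,-0.031,0,0,0],[-0.022,0,-0.031,0,0,0],[-0.022,0,-0.031,0,0,0],[0,0,0,0,0,0]]'
python3 - <<'E'
from h import *; from bench import r
s=r.read_state(); go(s,[.5562,.2163,.15],-79.6);print(s['joint_positions'])
E
```

```text
time: 9.8
ee_pos: [0.5203, 0.103, 0.183]
eef_rot: [-0.159, 0.695, -0.688, 0.135]
ft_force: [-0.6, 2.8, -5.3]
width: 0.0107
ee [0.5203 0.103  0.183 ] tool z yaw -65.95 down [-0.0349  0.0014 -0.9994]
shift mm [-80.   31.9 -88.3]
turn deg [ 0.67 13.67  1.89]
turn deg [   2.76 -166.31   -0.98]
[-1.23398755  0.31171262  1.14824827  1.77983508 -0.30146088  1.27940997
 -1.15598779]
```

```bash
python3 -m jog '[[-0.024,0,-0.027,0,0,0.5],[-0.024,0,-0.027,0,0,0.5],[-0.022,0,-0.025,0.3,4,0.5],[0,0,0,0.3,4,0.4],[0,0.01,0,0,4,0],[0,0.01,0,0,1.7,0],[0,0,0,0,0,0]]'
python3 - <<'E'
from h import *; from bench import r
s=r.read_state(); go(s,[.5562,.2163,.12],-79.6);print(s['joint_positions'])
E
```

```text
time: 10.38
ee_pos: [0.5458, 0.2054, 0.1489]
eef_rot: [0.067, -0.703, 0.706, -0.056]
ft_force: [-0.5, 0.0, -5.8]
width: 0.0113
ee [0.5458 0.2054 0.1489] tool z yaw -79.99 down [-0.0156 -0.0063 -0.9999]
shift mm [-12.6  28.6  -9.1]
turn deg [-0.2  -0.39  0.94]
turn deg [ -1.48 179.61  -0.31]
[-1.27149397  0.50200295  1.09901065  1.69809387 -0.4653951   1.25235835
 -1.46005002]
```

```bash
python3 -m jog '[[-0.008,0.015,-0.006,-0.2,-0.3,0.9],[-0.005,0.025,-0.003,0,0,0],[0,0.02,0,0,0,0],[0,0.01,0,0,0,0],[0,0,0,0,0,0],[0,0,0,0,0,0]]'
python3 - <<'E'
from h import *; from bench import r
c=r.camera('wrist'); s=r.read_state(); go(s,[.5562,.2163,.0125],-79.6);print(s['joint_positions'])
np.savez('pics/w4.npz',**c); cv2.imwrite('pics/w4.png',c['image'][:,:,::-1])
q=held(c,s,155,250,220,410); q=q[(np.abs(q[:,0])<90)&(q[:,1]<0)]
D=q[q[:,1]<-10]; print(cv2.minAreaRect(D[:,[0,2]].astype(np.float32)))
for lo in range(-66,-20,4):
    w=q[(q[:,0]>=lo)&(q[:,0]<lo+4)]
    if len(w)>5: print(lo,np.percentile(w[:,1],3).round(1),end='; ')
E
```

```text
time: 10.88
ee_pos: [0.555, 0.2113, 0.073]
eef_rot: [0.067, -0.703, 0.705, -0.063]
ft_force: [-0.3, 0.1, -4.1]
width: 0.0115
ee [0.555  0.2113 0.0732] tool z yaw -79.46 down [-0.0063 -0.0037 -1.    ]
shift mm [-2.5 60.7 -4.8]
turn deg [-0.14  0.14  0.39]
turn deg [   0.62 -179.86    0.22]
[-1.20213067  0.59744433  1.01078988  1.74701496 -0.55520662  1.12252891
 -1.40058889]
((-46.447998046875, -0.09107589721679688), (34.776573181152344, 64.36458587646484), 0.6435042023658752)
-66 -18.7; -62 -23.7; -58 -26.1; -54 -27.7; -50 -28.0; -46 -27.9; -42 -26.4; -38 -24.4; -34 -19.7; -30 -15.1;
```

View pics/w4.png

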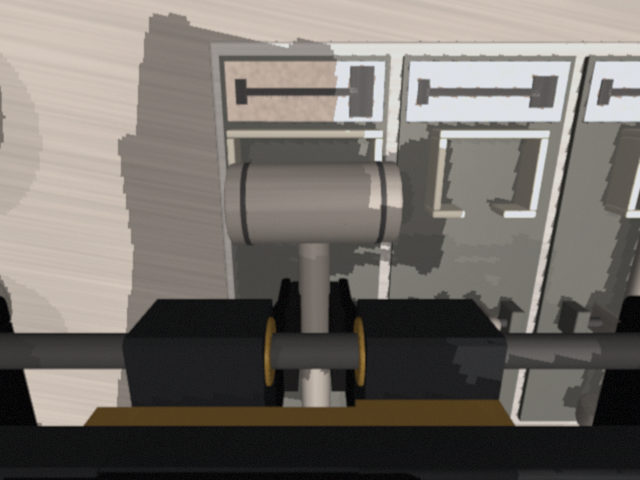

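The wrist view shows the head above its pocket, slightly left of centre as the numbers say. I'll cross-check with the visible far pocket wall (row 133, columns 228–383) while correcting.

```bash
python3 -m jog '[[-0.0025,0.012,-0.005,-0.1,0.1,0.4],[0,0.012,0,0,0,0],[0,0.004,0,0,0,0],[0,0,0,0,0,0]]'
python3 - <<'E'
from h import *; from bench import r
c=r.camera('wrist'); s=r.read_state(); go(s,[.5562,.2163,.0125],-79.6)
np.savez('pics/w5.npz',**c); cv2.imwrite('pics/w5.png',c['image'][:,:,::-1])
P=cloud(c)[60:160,180:440].reshape(-1,3); w=P[(P[:,2]>.0235)&(P[:,2]<.0325)]
A=Ro.from_quat(s['eef_rot']); w=A.inv().apply(w-s['ee_pos'])*1000
w=w[(w[:,0]<-50)&(abs(w[:,2])<46)]; print(len(w),cv2.minAreaRect(w[:,[0,2]].astype(np.float32)),np.percentile(w,[1,50,99],axis=0).round(1))
E
```

```text
time: 11.27
ee_pos: [0.5583, 0.2179, 0.0456]
eef_rot: [-0.063, 0.705, -0.703, 0.066]
ft_force: [0.1, -0.7, -5.6]
width: 0.0115
ee [0.5583 0.2177 0.0458] tool z yaw -79.53 down [ 0.0047  0.0025 -1.    ]
shift mm [ 2.5 33.3  1.1]
turn deg [ 0.09  0.07 -0.29]
turn deg [-4.6000e-01 -1.7993e+02 -1.5000e-01]
1906 ((-65.12864685058594, 1.0621299743652344), (80.14517974853516, 7.346848487854004), 89.99493408203125) [[-68.7  15.2 -38.3]
 [-66.8  16.8   1.3]
 [-62.   21.6  40.1]]
```

View pics/w5.png

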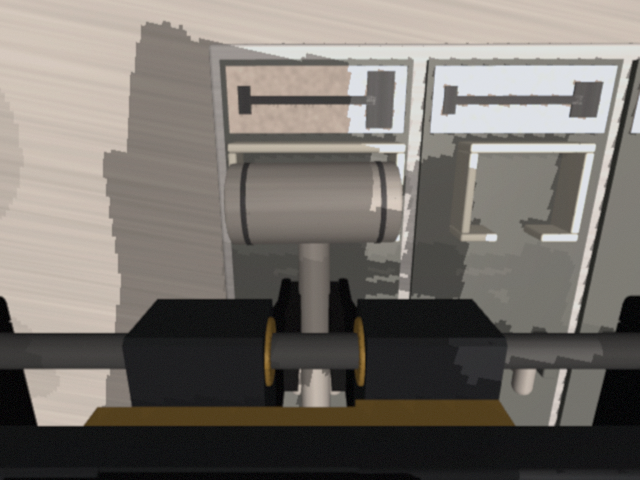

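The wall is exactly 80 mm wide. It puts the pocket centre at tool (-45.8, +1.0), so the shift is (+2.7, +1.0) mm, in agreement with (+2.5, +1.1).

```bash
python3 -m jog '[[0.0025,0.003,0.001,0,0,-0.3],[0,0.003,0,0,0,0],[0,0,0,0,0,0],[0,0,0,0,0,0]]'
python3 - <<'E'
from h import *; from bench import r
s=r.read_state(); go(s,[.5562,.2163,.0125],-79.6); print(s['ft_force'])
E
```

```text
time: 11.65
ee_pos: [0.5563, 0.2161, 0.04]
eef_rot: [-0.065, 0.705, -0.704, 0.065]
ft_force: [0.7, 0.6, -4.2]
width: 0.011
ee [0.5563 0.2161 0.04  ] tool z yaw -79.53 down [-1.0e-04  1.7e-03 -1.0e+00]
shift mm [ 0.  27.5 -0.2]
turn deg [ 0.1   0.07 -0.01]
turn deg [-2.0000e-02 -1.7993e+02 -1.5000e-01]
[ 0.7109003   0.57991548 -4.19160342]
```

```bash
python3 -m jog '[[0,0.005,0,0,0,0],[0,0.005,0,0,0,0],[0,0.004,0,0,0,0],[0,0,0,0,0,0]]'
python3 - <<'E'
from h import *; from bench import r
s=r.read_state(); go(s,[.5562,.2163,.0125],-79.6); print(s['ft_force'],s['torque'])
E
```

```text
time: 11.98
ee_pos: [0.5573, 0.2169, 0.0259]
eef_rot: [-0.064, 0.705, -0.703, 0.065]
ft_force: [-1.0, -0.1, -2.4]
width: 0.0115
ee [0.5573 0.2169 0.0259] tool z yaw -79.51 down [ 0.0019  0.0034 -1.    ]
shift mm [ 1.2 13.3  0.4]
turn deg [ 0.17  0.09 -0.14]
turn deg [  -0.22 -179.91   -0.27]
[-0.99013573 -0.05787947 -2.42313895] [-0.16433086  0.56544419 -0.04732739]
```

```bash
python3 -m jog '[[0.001,0.004,0,0,0,0],[0,0.004,0,0,0,0],[0,0.004,0,0,0,0],[0,0.002,0,0,0,0],[0,0,0,0,0,0]]'
python3 - <<'E'
from h import *; from bench import r
s=r.read_state(); go(s,[.5562,.2163,.0125],-79.6); print(s['ft_force'],s['torque'],s['width'])
c=r.camera('wrist'); q=held(c,s,155,250,220,410); q=q[(np.abs(q[:,0])<90)&(q[:,1]<0)]
for lo in range(-66,-20,4):
    w=q[(q[:,0]>=lo)&(q[:,0]<lo+4)]
    if len(w)>5: print(lo,np.percentile(w[:,1],3).round(1),end='; ')
E
```

```text
time: 12.4
ee_pos: [0.5569, 0.217, 0.0156]
eef_rot: [-0.064, 0.707, -0.702, 0.065]
ft_force: [-0.3, -0.4, -4.9]
width: 0.0113
ee [0.5569 0.217  0.0156] tool z yaw -79.53 down [ 5.0e-04  7.4e-03 -1.0e+00]
shift mm [0.8 3.1 0.6]
turn deg [ 0.41  0.07 -0.11]
turn deg [-1.7000e-01 -1.7993e+02 -6.4000e-01]
[-0.32706104 -0.41693107 -4.88692908] [-0.16472443  0.27020193 -0.05732067] 0.011267006601027849
-66 -19.5; -62 -24.3; -58 -27.0; -54 -28.4; -50 -28.8; -46 -28.5; -42 -27.1; -38 -24.9; -34 -20.1; -30 -12.8;
```

It has passed through the clip (the moment is back at its free-hanging value). Now the last 3 mm.

```bash
python3 -m jog '[[0.0005,0.002,0,0.2,0,0],[0,0.0015,0,0.2,0,0],[0,0,0,0,0,0]]'
python3 - <<'E'
from h import *; from bench import r
s=r.read_state(); go(s,[.5562,.2163,.0125],-79.6); print(s['ft_force'],s['torque'],s['width'])
E
```

```text
time: 12.7
ee_pos: [0.5572, 0.2169, 0.0154]
eef_rot: [-0.063, 0.705, -0.703, 0.065]
ft_force: [-0.6, -0.0, -3.3]
width: 0.0117
ee [0.5572 0.2169 0.0154] tool z yaw -79.57 down [ 0.0019  0.0031 -1.    ]
shift mm [1.1 2.9 0.4]
turn deg [ 0.15  0.03 -0.14]
turn deg [  -0.22 -179.97   -0.24]
[-0.61286715 -0.04688399 -3.30655438] [-0.14042156  0.28174627  0.01406918] 0.011660345926366406
```

```bash
python3 -m jog '[[0.001,0.003,0,0,0,0],[0,0.003,0,0,0,0],[0,0,0,0,0,0]]'
python3 - <<'E'
from h import *; from bench import r
s=r.read_state(); go(s,[.5562,.2163,.0125],-79.6); print(s['ft_force'],s['torque'],s['width'])
E
```

```text
time: 12.95
ee_pos: [0.5576, 0.217, 0.0157]
eef_rot: [-0.063, 0.707, -0.701, 0.065]
ft_force: [-0.6, -0.5, -4.9]
width: 0.0112
ee [0.5576 0.217  0.0157] tool z yaw -79.6 down [ 0.0017  0.008  -1.    ]
shift mm [1.5 3.1 0.5]
turn deg [ 0.44 -0.   -0.18]
turn deg [  0.28 180.     0.68]
[-0.6072053  -0.4664873  -4.91767433] [-0.21623843  0.26653238  0.00136416] 0.011231680893706731
```

```bash
python3 -m jog '[[0.001,0.004,0.0005,0.3,0,0]]';python3 -m jog '[[0,0.004,0,0,0,0]]'; python3 -m jog '[[0,0.003,0,0,0,0]]'
```

```text
time: 13.03
ee_pos: [0.5581, 0.2169, 0.0146]
eef_rot: [-0.062, 0.706, -0.702, 0.066]
ft_force: [-23.3, -2.6, 72.3]
width: 0.0114
time: 13.12
ee_pos: [0.5583, 0.217, 0.0145]
eef_rot: [-0.063, 0.707, -0.701, 0.065]
ft_force: [-29.3, -6.0, 65.7]
width: 0.0113
time: 13.2
ee_pos: [0.5585, 0.2171, 0.0146]
eef_rot: [-0.063, 0.708, -0.7, 0.065]
ft_force: [-20.0, -4.3, 38.7]
width: 0.0112
```

Firm floor contact (72 N), so it's seated. Opening slightly to release.

```bash
python3 -m jog '[[0,0,0,0,0,0],[0,0,0,0,0,0],[0,0,0,0,0,0],[0,0,0,0,0,0],[0,0,0,0,0,0],[0,0,0,0,0,0],[0,0,0,0,0,0]]' -0.25; python3 -m jog '[[0,-0.006,0,0,0,0],[0,-0.015,0,0,0,0],[0,-0.03,0,0,0,0],[0,-0.035,0,0,0,0],[0,-0.035,0,0,0,0],[0,-0.035,0,0,0,0],[0,-0.035,0,0,0,0],[0,0,0,0,0,0]]'
python3 - <<'E'
from h import *; from bench import r
s=r.read_state(); go(s,[.5562,.2163,.2],-79.6); print(s['ft_force'],s['joint_positions'])
for n in('wrist','top'):
    c=r.camera(n); np.savez(f'pics/{n}6.npz',**c); cv2.imwrite(f'pics/{n}6.png',c['image'][:,:,::-1])
E
```

```text
time: 13.78
ee_pos: [0.5597, 0.2172, 0.0142]
eef_rot: [-0.062, 0.708, -0.7, 0.066]
ft_force: [0.7, -0.5, 0.1]
width: 0.0323
time: 14.45
ee_pos: [0.5577, 0.2119, 0.2184]
eef_rot: [-0.061, 0.707, -0.702, 0.064]
ft_force: [1.0, 0.7, 0.1]
width: 0.0327
ee [0.5577 0.2119 0.2184] tool z yaw -79.89 down [ 0.0029  0.0071 -1.    ]
shift mm [ 0.8 18.5 -4.5]
turn deg [ 0.37 -0.29 -0.23]
turn deg [  0.37 179.71   0.59]
[0.99321432 0.73916958 0.07974953] [-1.28992738  0.45311407  1.13993335  1.59575127 -0.42549535  1.36055888
 -1.493648  ]
```

View pics/wrist6.png

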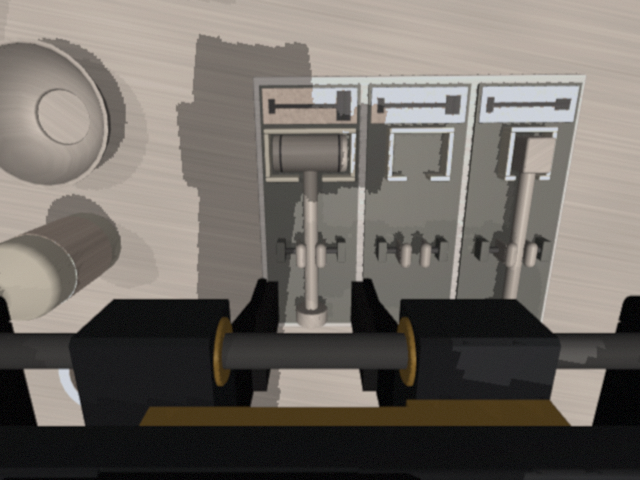

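The mallet sits in its bay, head in the pocket at (310,153) and handle between the jaws at (311,252). Checking heights and jaw width.

Run:
```python
from h import *
c=load('pics/wrist6.npz'); P=cloud(c); a=np.radians(10.35); e=np.array([[np.cos(a),np.sin(a)],[-np.sin(a),np.cos(a)]])
def B(reg):
    q=P[reg[0]:reg[1],reg[2]:reg[3]].reshape(-1,3).copy(); q[:,:2]=(q[:,:2]-[.6039,.2251])@e.T; return q[~np.isnan(q[:,0])]
hd=B((125,180,262,356)); w=hd[hd[:,2]>.033]; print('head',cv2.minAreaRect(w[:,:2].astype(np.float32)),np.percentile(hd[:,2],99))
wl=hd[(hd[:,2]>.024)&(hd[:,2]<.032)]; print('pocket',np.percentile(wl[:,:2],[1,99],axis=0))
for n,g in [('handle front',(190,235,300,322)),('handle back',(270,300,300,322)),('pommel',(308,326,295,330))]:
    h=B(g); t=h[h[:,2]>.026]; print(n,np.percentile(h[:,2],[90,98]).round(4),np.percentile(t[:,1],[3,97]).round(4),t[:,0].mean().round(3))
j=B((238,272,290,334)); j=j[(j[:,2]>.0355)&(j[:,2]<.05)]; print('jaws',np.percentile(j,[1,99],axis=0).round(4).tolist())
print('floor',np.median(B((195,225,330,350))[:,2]))
t0=load('pics/top0.npz')['image'].astype(int); t1=load('pics/top6.npz')['image'].astype(int)
d=np.abs(t0-t1).max(2)
for n,(y,x) in dict(hammer=(155,455),tape=(316,195)).items(): print(n,(d[y-12:y+12,x-22:x+22]>40).mean())
```

```text
head ((-0.001933123916387558, -0.00010075047612190247), (0.06405188143253326, 0.03702195733785629), 89.720703125) 0.044279066062187185
pocket [[-0.02110408 -0.03978646]
 [ 0.02237332  0.03956931]]
handle front [0.0341 0.0349] [-0.0064  0.0056] -0.051
handle back [0.0341 0.0348] [-0.0062  0.0054] -0.122
pommel [0.0427 0.0439] [-0.015   0.0136] -0.153
jaws [[-0.1016, -0.0137, 0.0359], [-0.0796, 0.0132, 0.0425]]
floor 0.011647619990619442
hammer 0.0
tape 0.16098484848484848
```

```bash
python3 -c "
from bench import r
print(r.close_job())"
```

```text
the job is handed in; nothing more can be done
None
```

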